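Unpile the parts cases and put each in its place

ROBOT

A 6-joint arm with a two-finger parallel gripper is mounted at the origin on the work surface. World frame = base frame: x ahead of the robot, y to its left, z up, the work surface at z = 0. Lengths are in m, angles in degrees, forces in N, time in s.
With the tool pointing down it reaches from about 0.25 to 0.85 m from the base axis. Payload 12.5 kg.
Tool frame: the origin (TCP) lies midway between the tips of the shut fingers; the grasp point (between the pads) lies 19 mm behind it; z points along the fingers, y is the line along which they close (so a half turn about z gives the same grasp; the last joint's range is limited). The gripper opens to 93 mm and grips with 3 to 60 N. Pads are 15 mm wide; open, the fingers measure 128 mm over their backs; the gripper's body (75 mm by 188 mm) begins 65 mm behind the grasp point.
Start: joints at [-68.503, 20.094, 94.641, -0, 65.266, -4.847], TCP at [0.244, -0.493, 0.19] pointing down, gripper open.
Joint ranges: [-157.81, 157.81], [-45, 120.19], [0.68, 151.7], [-89.99, 269.99], [4.06, 180], [-164.3, 164.3]. Speed limits (degrees/s): [127.2, 127.2, 159.86, 180, 180, 180].

INTERFACE

Orientations are given as [roll, pitch, yaw] about the fixed x, y, z axes, in that order (R = Rz(yaw) Ry(pitch) Rx(roll)).
In Python, from rig import * gives the robot as it stands.
- The arm moves only by the tool apply_moves, never from a script. Its argument "increments" is a list that holds one entry, the list of rows, each a list of 7 numbers: the turn, a rotation vector about the tool's x, y, z in units of 5 degrees (1.0 is 5 degrees), then the shift along the tool's x, y, z in units of 40 mm (1.0 is 40 mm), then the opening, from 0 (shut) to 1 (fully open). In form: [[[rx, ry, rz, dx, dy, dz, claw], ...]]. A call has 1 to 12 rows; each row is the pose to reach, as a shift and turn from the pose commanded when the call began, along the tool's axes at that moment; what a row does not reach only later rows make up. A row lasts 1/10 s, in which the tool goes at most 50 mm and 8.59 degrees, less where a joint would pass 70% of its speed; a pose out of reach is approached as far as the arm can. A call with a gripper value outside its range is refused whole. The fingers move at their own pace and stop on an object; "squeeze" is the grip in N (left out, the last holds). Time passes only in rows, so rows that repeat a pose let the fingers close. It gives the time, the measured TCP pose, the force, the opening and the grip force at its end, in the units of the state.
- get_state(): the state, without advancing time (a new reading comes with each control period).
- camera(name): name is "scene" or "top"; returns the picture (384x512x3 uint8, red, green, blue); there is no depth.
- camera_info(name): a dict with "fx", "fy", "cx", "cy" (pixels), "dist" ([k1, k2, p1, p2, k3] as OpenCV has them; the pictures are not rectified), "R" (3x3) and "t" (3): a world point X has camera coordinates R X + t. Camera axes: x right, y down, z forward; pixel columns grow to the right and rows downward; lengths in m; the calibration is good to about 2 mm. A picture is of the moment at which its call begins. camera_info takes no time and is no camera call.
- job_done(): hands the job in; it is judged then, once.
The state is a dict: "clock": time; "joint_positions": joint angles; "qd": joint speeds; "joint_torque": joint torques, N m; "eef_pos": TCP position; "eef_rot": TCP orientation; "force": force on the tool from outside, world axes, zero at the start; "wrist_torque": the same for the moment, N m; "width": finger opening in m; "gripper_force": force on a finger pad.
Only numpy, scipy, OpenCV 4.12 (cv2) and the standard library are available. Lean on these libraries where they do the work, as an engineer would, in place of code of your own. Each camera call takes 0.05 s, during which the arm holds its last target. There are 200 camera calls.

TASK

Four parts cases stand piled crosswise, two and two, on the repair bench. Take the piles apart: put the red case into the bare aluminium work tray, the yellow case into the yellow-rimmed tray and the green case into the green-rimmed tray, each lying flat inside the rim, then stack the blue case on top of the green one, centred and lying the same way. Keep the cases upright so that their parts do not mix, and do not push away or knock over the small solder spool and the flux jar standing between them; the turquoise mat is free for setting a case aside.

Things in the scene. Friction and masses are not known exactly. Their poses are not given: they have to be found in the camera images.
- red_case: Red lidded parts case with a clear window, 120 x 56 x 40 mm (long, wide, high), about 0.2 kg. Starts on the bench, at the bottom of one of the two piles; the yellow or the blue case lies across it. Origin: centre of its underside; x along its long side, z up (lid on top, flat).
- green_case: Green lidded parts case with a clear window, 120 x 56 x 40 mm, about 0.2 kg. Starts on the bench, at the bottom of the other pile, with the yellow or the blue case across it. Origin: centre of its underside; x along its long side, z up (lid on top, flat).
- yellow_case: Yellow lidded parts case with a clear window, 100 x 48 x 36 mm, about 0.15 kg. Starts lying across the red or the green case, its underside 40 mm above the bench. Origin: centre of its underside; x along its long side, z up (lid on top, flat).
- blue_case: Blue lidded parts case with a clear window, 100 x 48 x 36 mm, about 0.15 kg. Starts lying across whichever of the red and green cases the yellow one does not lie on, its underside 40 mm above the bench. Origin: centre of its underside; x along its long side, z up (lid on top, flat).
- work_tray: Work tray of bare aluminium (silvery all over), 144 x 80 mm outside, 136 x 72 mm inside the rim; for the red case. Fixed shallow tray, its 3 mm floor inside a 4 mm thick rim that rises 5 mm above the floor (8 mm above the bench). Origin: centre of its underside on the bench; x along its long side, z up.
- green_dock: Tray with a green rim and black floor, 144 x 80 mm outside, 136 x 72 mm inside the rim; for the green case. Fixed shallow tray, its 3 mm floor inside a 4 mm thick rim that rises 5 mm above the floor (8 mm above the bench). Origin: centre of its underside on the bench; x along its long side, z up.
- yellow_dock: Tray with a yellow rim and black floor, 124 x 72 mm outside, 116 x 64 mm inside the rim; for the yellow case. Fixed shallow tray, its 3 mm floor inside a 4 mm thick rim that rises 5 mm above the floor (8 mm above the bench). Origin: centre of its underside on the bench; x along its long side, z up.
- mat: Turquoise cutting mat with a white grid, 150 x 90 mm, 3 mm thick, fixed and empty: a free place to set a case aside. Origin: centre of its underside on the bench; x along its long side, z up.
- spool: Small steel-grey solder spool standing upright, 44 mm across, 42 mm high, to be left alone. Origin: centre of its underside.
- flux_jar: Small amber jar with a black cap standing upright, 38 mm across, 45 mm high, to be left alone. Origin: centre of its underside.
Things that resemble listed ones, but are neither listed nor needed, are in the scene too. What is shaped like the red_case but orange or pink is not meant.

How it is judged:
By the outcome, as a careful person would: the job done as asked, in the order asked, and still so for the second after the job is handed in, with the robot touching nothing.
It also fails if it takes over 144 s, if anything falls off the work surface, if the arm or the gripper's body presses on something with over 40 N, if the wrist force passes 120 N, or if a joint passes its speed limit or range.

## Working session

There is one attempt and no reset: what is moved stays moved. The work goes in short steps, Python scripts to look and compute and a tool call to move; the robot and the scene stay as the last step left them, time stands still between calls to the robot, and variables do not carry over. Pictures are saved under pics/ and viewed, at most 14 in all, crops included, and the job is handed in when it is done.

Besides the shell and the picture viewer there is one more tool, called after "Emit:" in YAML: its name, and indented under it one key for each argument. apply_moves: Moves the arm, as the interface text tells. Its arguments: {"type":"object","properties":{"increments":{"type":"array"},"squeeze":{"type":"number"}},"required":["increments"]}

```bash
ls; mkdir -p pics; python3 - <<'E'
from rig import *
import cv2
for n in ("top","scene"):
    cv2.imwrite(f"pics/{n}0.png",cv2.resize(camera(n)[:,:,::-1],(800,600),interpolation=cv2.INTER_CUBIC))
    i=camera_info(n);print(n,{k:(v.tolist() if hasattr(v,'tolist') else v) for k,v in i.items()})
print(get_state())
E
```

```text
pics
top {'fx': 403.7434587381396, 'fy': 403.7434587381396, 'cx': 257.0290871710817, 'cy': 187.93143941844562, 'dist': [-0.12055682772235157, 0.0, 0.0, 0.0, 0.0], 'R': [[0.011253817830672586, -0.9996347051413339, 0.024572502136167945], [-0.9917437422217196, -0.014297547208602442, -0.1274359835677389], [0.1277407583674579, -0.022935483880130506, -0.991542365323283]], 't': [0.049156097769288906, 0.6180555665948609, 1.1763121319224787]}
scene {'fx': 460.42264387529195, 'fy': 460.42264387529195, 'cx': 251.0734617878282, 'cy': 187.13042065101786, 'dist': [-0.09956021889057674, 0.0, 0.0, 0.0, 0.0], 'R': [[0.4497414780763851, 0.8930230979535756, 0.015567575889244085], [0.5926635884073508, -0.2853450446587177, -0.7532118403642079], [-0.6681934404600146, 0.34797694177935623, -0.657593775910399]], 't': [-0.3211562146946275, -0.2936110887534059, 1.4453423968899766]}
{'clock': 0.1, 'joint_positions': array([-6.85017748e+01,  2.01193954e+01,  9.46727430e+01,  3.13688011e-04,
        6.52659375e+01, -4.84681882e+00]), 'qd': array([ 0.02634057, -0.11839185, -0.10498517,  0.10205528, -0.01056899,
       -0.06456589]), 'joint_torque': array([ 5.61934139e-04, -4.98029244e+01, -2.85705900e+01,  7.00416346e-02,
        2.39425484e-02, -1.89390238e-05]), 'eef_pos': array([ 0.2439808 , -0.49254805,  0.1892766 ]), 'eef_rot': array([-1.79942156e+02, -5.19071482e-03,  2.63449100e+01]), 'force': array([-0.29181558,  0.00302293,  0.07750445]), 'wrist_torque': array([ 0.01993967, -0.02415874,  0.03846332]), 'gripper_force': 0.0, 'width': 0.09293238791136935}
```

View pics/top0.png

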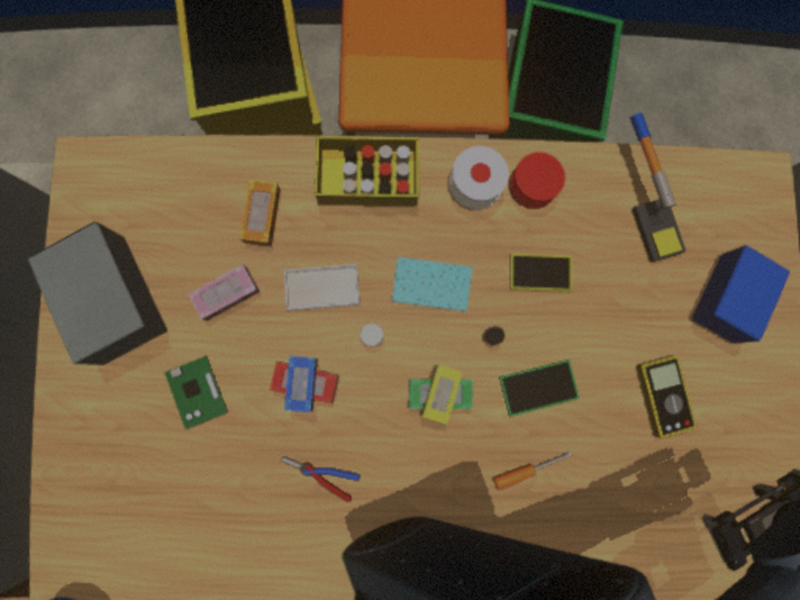

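View pics/scene0.png

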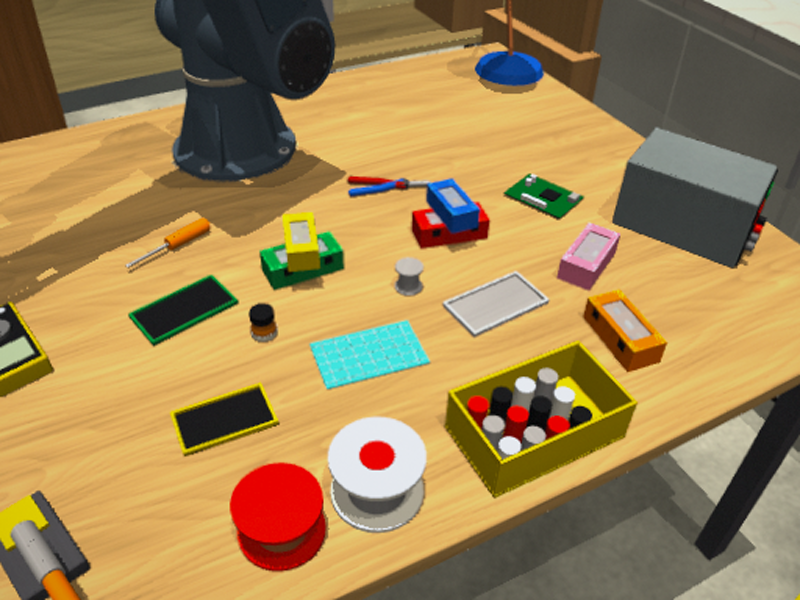

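The top picture shows blue across red at (301,384), yellow across green at (441,394), the work tray at (322,288), the mat at (432,285), the yellow dock at (541,272) and the green dock at (539,388). The spool is at (371,335) and the jar at (494,336), and the scene view agrees. Next I fit box silhouettes in both cameras.

```bash
cat > fit.py <<'E'
from rig import *
import cv2, numpy as np
from scipy.optimize import minimize
INFO={n:camera_info(n) for n in("top","scene")}
def proj(n,P):
    i=INFO[n];K=np.array([[i["fx"],0,i["cx"]],[0,i["fy"],i["cy"]],[0,0,1.]])
    return cv2.projectPoints(np.asarray(P,float),cv2.Rodrigues(np.array(i["R"]))[0],np.array(i["t"]),K,np.array(i["dist"]))[0][:,0]
def ray(n,uv,z):
    i=INFO[n];K=np.array([[i["fx"],0,i["cx"]],[0,i["fy"],i["cy"]],[0,0,1.]])
    p=cv2.undistortPoints(np.array([[uv]],float),K,np.array(i["dist"]))[0,0]
    R=np.array(i["R"]);t=np.array(i["t"]);d=R.T@[p[0],p[1],1];c=-R.T@t
    return c+d*(z-c[2])/d[2]
def grab(n,k=4): return np.mean([camera(n) for _ in range(k)],0).astype(np.uint8)
def box(p,dim,z0):
    x,y,a=p[0],p[1],np.radians(p[2]);c,s=np.cos(a),np.sin(a);L,W,H=dim
    return [(x+c*u-s*v,y+s*u+c*v,z) for z in(z0,z0+H) for u in(-L/2,L/2) for v in(-W/2,W/2)]
H_={"red":((0,6),(174,180)),"blue":((105,125),),"green":((50,80),),"yellow":((24,34),),"mat":((82,100),)}
def mask(img,col,roi):
    hsv=cv2.cvtColor(img,cv2.COLOR_RGB2HSV);h,s,v=cv2.split(hsv)
    if col=="grey": m=(s<60)&(v>90)
    else: m=np.any([(h>=a)&(h<=b) for a,b in H_[col]],0)&(s>90)&(v>50)
    r=np.zeros(h.shape,bool);x0,y0,x1,y1=roi;r[y0:y1,x0:x1]=1
    m=(m&r).astype(np.uint8)
    n,l,st,_=cv2.connectedComponentsWithStats(m,connectivity=8)
    for k in range(1,n):
        if st[k,4]<12: m[l==k]=0
    return m
def hullimg(pts,roi,S=8):
    x0,y0,x1,y1=roi;im=np.zeros(((y1-y0)*S,(x1-x0)*S),np.uint8)
    q=((np.asarray(pts)-[x0,y0]+.5)*S).astype(np.float32)
    cv2.fillConvexPoly(im,np.round(cv2.convexHull(q)[:,0]*16).astype(np.int32),1,shift=4);return im
def fit(views,dim,z0,p0):
    """views: list of (camera, mask, roi); returns pose, IoUs"""
    T=[]
    for n,m,roi in views:
        ys,xs=np.nonzero(m);c=np.concatenate([np.c_[xs+a,ys+b] for a in(-.4,.4) for b in(-.4,.4)])
        T.append((n,hullimg(c,roi),roi))
    def iou(p): 
        o=[]
        for n,t,roi in T:
            h=hullimg(proj(n,box(p,dim,z0)),roi);o.append((h&t).sum()/max(1,(h|t).sum()))
        return o
    f=lambda p:-np.mean(iou(p));best=None
    for da in(0,-15,15):
        s=np.array([[0,0,0],[.01,0,0],[0,.01,0],[0,0,10.]])+p0+[0,0,da]
        r=minimize(f,np.array(p0)+[0,0,da],method="Nelder-Mead",options=dict(initial_simplex=s,xatol=1e-4,fatol=1e-5))
        if best is None or r.fun<best.fun: best=r
    return best.x,iou(best.x)
E
cat > m0.py <<'E'
from fit import *
T,S=grab("top"),grab("scene");np.save("T0.npy",T);np.save("S0.npy",S)
C,D=(.12,.056,.04),(.1,.048,.036)
# name: colour,dim,z0,top display px,scene display px,yaw guess
O={"red":("red",C,0,(304,384),(450,222),0),"green":("green",C,0,(441,394),(302,260),0),
"blue":("blue",D,.04,(301,384),(453,203),90),"yellow":("yellow",D,.04,(441,394),(301,240),70),
"work_tray":("grey",(.144,.08,.008),0,(322,288),(496,302),0),"green_dock":("green",(.144,.08,.008),0,(539,388),(184,309),0),
"yellow_dock":("yellow",(.124,.072,.008),0,(541,272),(225,418),0),"mat":("mat",(.15,.09,.003),0,(432,285),(370,353),0)}
ov={"top":T.copy(),"scene":S.copy()}
for k,(c,d,z,a,b,yaw) in O.items():
    V=[]
    for n,im,px,r in(("top",T,a,30),("scene",S,b,42)):
        u,v=int(px[0]*.64),int(px[1]*.64);roi=(u-r,v-r,u+r,v+r);V.append((n,mask(im,c,roi),roi))
    p0=[*ray("top",np.array(a)*.64,z+d[2]/2)[:2],-yaw if 0 else yaw-90]
    out=[fit(V,d,z,p0),fit(V[:1],d,z,p0),fit(V[1:],d,z,p0)]
    print(k,*[(np.round(p[:2],4).tolist(),round(p[2],1),np.round(i,3).tolist()) for p,i in out])
    for n in ov:
        h=cv2.convexHull(proj(n,box(out[0][0],d,z)).astype(np.float32))
        cv2.polylines(ov[n],[np.round(h*16).astype(np.int32)],True,(255,0,255),1,shift=4)
print("spool",ray("top",np.array((371,335))*.64,.042),"jar",ray("top",np.array((494,334))*.64,.045))
a=cv2.resize(ov["top"][150:290,150:390],(800,467),interpolation=cv2.INTER_CUBIC)
cv2.imwrite("pics/ov.png",a[:,:,::-1])
E
python3 m0.py
```

```text
red ([0.4456, 0.2432], np.float64(-101.8), [0.968, 0.648]) ([0.4456, 0.2429], np.float64(-101.8), [0.968]) ([0.4394, 0.246], np.float64(-104.1), [0.692])
green ([0.4262, -0.0167], np.float64(-89.6), [0.915, 0.938]) ([0.4268, -0.018], np.float64(-89.5), [0.921]) ([0.4232, -0.0158], np.float64(-90.0), [0.982])
blue ([0.4418, 0.245], np.float64(-0.7), [0.901, 0.637]) ([0.4439, 0.2455], np.float64(-3.9), [0.904]) ([0.4373, 0.2339], np.float64(16.0), [0.691])
yellow ([0.4268, -0.0173], np.float64(-15.9), [0.904, 0.931]) ([0.428, -0.0188], np.float64(-16.6), [0.913]) ([0.4257, -0.0164], np.float64(-15.7), [0.941])
work_tray ([0.6295, 0.2199], np.float64(-84.8), [0.644, 0.977]) ([0.631, 0.2154], np.float64(-85.5), [0.67]) ([0.6294, 0.2202], np.float64(-84.5), [0.98])
green_dock ([0.4368, -0.2139], np.float64(-75.2), [0.641, 0.962]) ([0.44, -0.2141], np.float64(-75.4), [0.681]) ([0.4353, -0.2141], np.float64(-75.7), [0.983])
yellow_dock ([0.6695, -0.2224], np.float64(-91.4), [0.942, 0.898]) ([0.6713, -0.2234], np.float64(-90.7), [0.973]) ([0.6666, -0.2211], np.float64(-91.3), [0.963])Traceback (most recent call last):
  File "m0.py", line 15, in <module>
    out=[fit(V,d,z,p0),fit(V[:1],d,z,p0),fit(V[1:],d,z,p0)]
         ~~~^^^^^^^^^^
  File "fit.py", line 37, in fit
    T.append((n,hullimg(c,roi),roi))
                ~~~~~~~^^^^^^^
  File "fit.py", line 31, in hullimg
    cv2.fillConvexPoly(im,np.round(cv2.convexHull(q)[:,0]*16).astype(np.int32),1,shift=4);return im
                                   ~~~~~~~~~~~~~~~~~^^^^^
TypeError: 'NoneType' object is not subscriptable
```

```bash
python3 - <<'E'
from fit import *
src=open("m0.py").read().split("ov=")[0].replace('grab("top"),grab("scene")','np.load("T0.npy"),np.load("S0.npy")')
exec(src)
rows=[]
for k,(c,d,z,a,b,yaw) in O.items():
    t=[]
    for n,im,px,r in(("top",T,a,30),("scene",S,b,42)):
        u,v=int(px[0]*.64),int(px[1]*.64);roi=(u-r,v-r,u+r,v+r)
        m=mask(im,c,roi)[v-r:v+r,u-r:u+r];cr=im[v-r:v+r,u-r:u+r]
        t+=[cv2.resize(cr,(98,140)),cv2.resize(np.dstack([m*255]*3),(98,140),interpolation=0)]
        q=cv2.cvtColor(im,cv2.COLOR_RGB2HSV)
        if k in("mat","work_tray","green_dock"): print(k,n,q[v-1,u-1],q[v+8,u+8],np.percentile(q[v-r:v+r,u-r:u+r].reshape(-1,3),[5,50,95],axis=0).tolist())
    rows.append(np.hstack(t))
cv2.imwrite("pics/mm.png",np.vstack([np.hstack(rows[i:i+2]) for i in(0,2,4,6)])[:,:,::-1])
E
```

```text
work_tray top [ 15  23 152] [ 22  19 151] [[13.0, 15.0, 136.0], [17.0, 110.0, 149.0], [22.0, 122.0, 152.0]]
work_tray scene [ 18  20 194] [ 16  14 206] [[15.0, 15.0, 118.0], [19.0, 142.0, 228.0], [25.0, 220.5, 233.0]]
green_dock top [19 76 47] [18 96 45] [[16.0, 80.0, 46.0], [19.0, 110.0, 148.0], [47.0, 122.0, 150.0]]
green_dock scene [135  18  28] [ 71 242 114] [[18.0, 18.0, 28.0], [20.0, 141.0, 229.0], [120.0, 212.0, 232.0]]
mat top [ 90  77 136] [ 91  87 150] [[16.0, 62.0, 136.0], [18.0, 111.0, 149.0], [91.0, 120.0, 151.0]]
mat scene [ 89 126 209] [ 89 186 228] [[18.0, 112.0, 202.0], [20.0, 144.0, 228.0], [89.0, 185.0, 233.0]]
```

View pics/mm.png

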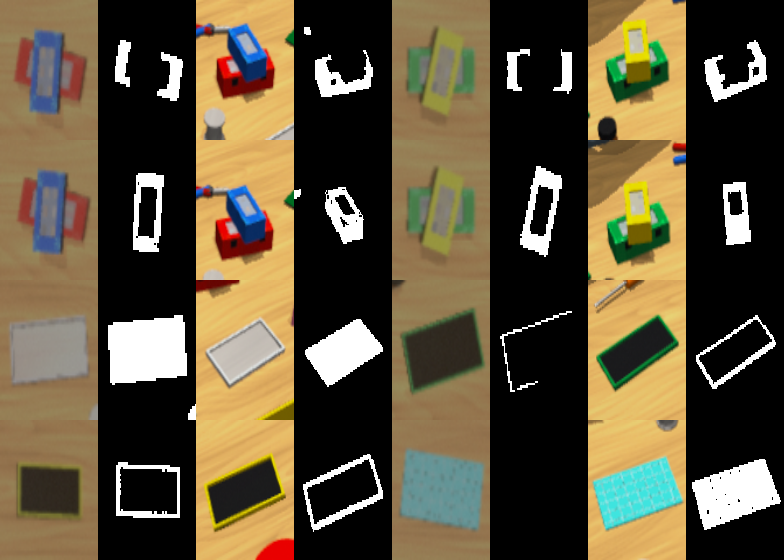

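```bash
python3 - <<'E'
s=open("fit.py").read()
s=s.replace('''m=(m&r).astype(np.uint8)''','''if col=="dark": m=(v<115)|((h>30)&(h<90)&(s>60))
    m=(m&r).astype(np.uint8)''').replace("&(s>90)&(v>50)","&(s>(60 if col in('green','mat') else 90))&(v>50)")
s=s.replace("if st[k,4]<12:","if st[k,4]<12 or st[k,0]<=x0 or st[k,1]<=y0 or st[k,0]+st[k,2]>=x1 or st[k,1]+st[k,3]>=y1:")
open("fit.py","w").write(s)
m=open("m0.py").read().replace('grab("top"),grab("scene")','np.load("T0.npy"),np.load("S0.npy")')
m=m.replace('"green_dock":("green"','"green_dock":("dark"').replace("mask(im,c,roi)","mask(im,'green' if c=='dark' and n=='scene' else c,roi)")
open("m0.py","w").write(m)
E
python3 m0.py
```

```text
red ([0.4456, 0.2432], np.float64(-101.8), [0.968, 0.648]) ([0.4456, 0.2429], np.float64(-101.8), [0.968]) ([0.4394, 0.246], np.float64(-104.1), [0.692])
green ([0.4262, -0.0167], np.float64(-89.5), [0.933, 0.937]) ([0.4283, -0.0175], np.float64(-91.4), [0.938]) ([0.4232, -0.0158], np.float64(-90.0), [0.982])
blue ([0.4419, 0.247], np.float64(-4.3), [0.899, 0.963]) ([0.4439, 0.2455], np.float64(-3.9), [0.904]) ([0.4407, 0.2476], np.float64(-4.4), [0.974])
yellow ([0.4268, -0.0173], np.float64(-15.9), [0.904, 0.931]) ([0.428, -0.0188], np.float64(-16.6), [0.913]) ([0.4257, -0.0164], np.float64(-15.7), [0.941])
work_tray ([0.632, 0.2174], np.float64(-84.5), [0.941, 0.914]) ([0.6337, 0.2163], np.float64(-84.9), [0.958]) ([0.6294, 0.2202], np.float64(-84.5), [0.98])Traceback (most recent call last):
  File "m0.py", line 13, in <module>
    u,v=int(px[0]*.64),int(px[1]*.64);roi=(u-r,v-r,u+r,v+r);V.append((n,mask(im,'green' if c=='dark' and n=='scene' else c,roi),roi))
                                                                        ~~~~^^^^^^^^^^^^^^^^^^^^^^^^^^^^^^^^^^^^^^^^^^^^^^^^^^^
  File "fit.py", line 21, in mask
    else: m=np.any([(h>=a)&(h<=b) for a,b in H_[col]],0)&(s>(60 if col in('green','mat') else 90))&(v>50)
                                             ~~^^^^^
KeyError: 'dark'
```

```bash
sed -i 's/H_={/H_={"dark":((0,0),),/' fit.py; sed -i 's/("scene",S,b,42)/("scene",S,b,31 if k=="red" else 42)/' m0.py; python3 m0.py
```

```text
red ([0.4456, 0.2435], np.float64(-101.8), [0.966, 0.911]) ([0.4456, 0.2429], np.float64(-101.8), [0.968]) ([0.4422, 0.2456], np.float64(-104.5), [0.959])
green ([0.4262, -0.0167], np.float64(-89.5), [0.933, 0.937]) ([0.4283, -0.0175], np.float64(-91.4), [0.938]) ([0.4232, -0.0158], np.float64(-90.0), [0.982])
blue ([0.4419, 0.247], np.float64(-4.3), [0.899, 0.963]) ([0.4439, 0.2455], np.float64(-3.9), [0.904]) ([0.4407, 0.2476], np.float64(-4.4), [0.974])
yellow ([0.4268, -0.0173], np.float64(-15.9), [0.904, 0.931]) ([0.428, -0.0188], np.float64(-16.6), [0.913]) ([0.4257, -0.0164], np.float64(-15.7), [0.941])
work_tray ([0.632, 0.2174], np.float64(-84.5), [0.941, 0.914]) ([0.6337, 0.2163], np.float64(-84.9), [0.958]) ([0.6294, 0.2202], np.float64(-84.5), [0.98])
green_dock ([0.4366, -0.2145], np.float64(-75.9), [0.915, 0.964]) ([0.4398, -0.2149], np.float64(-75.8), [0.932]) ([0.4353, -0.2141], np.float64(-75.7), [0.983])
yellow_dock ([0.6695, -0.2224], np.float64(-91.4), [0.942, 0.898]) ([0.6713, -0.2234], np.float64(-90.7), [0.973]) ([0.6666, -0.2211], np.float64(-91.3), [0.963])
mat ([0.6421, -0.0015], np.float64(-96.9), [0.942, 0.96]) ([0.6437, -0.0034], np.float64(-96.9), [0.975]) ([0.6404, -0.0011], np.float64(-96.8), [0.99])
spool [0.53672441 0.11456857 0.042     ] jar [ 0.54127607 -0.1205138   0.045     ]
```

View pics/ov.png

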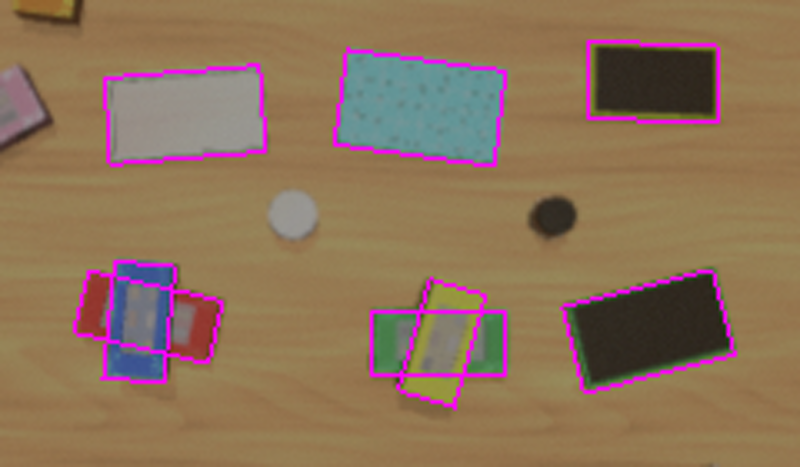

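The joint fits match the images. The two cameras differ by a steady 3 mm or so, so I use the mean. Plan: blue to the mat, red to its tray, yellow to its dock, green to its dock, then blue onto green.

```bash
cat > h.py <<'E'
import sys
from rig import *
import numpy as np
from scipy.spatial.transform import Rotation as Ro
s=get_state();R=Ro.from_euler("xyz",s["eef_rot"],degrees=True)
print("t",round(s["clock"],1),"p",np.round(s["eef_pos"],4),"r",np.round(s["eef_rot"],2),"w",round(s["width"],4),"g",round(s["gripper_force"],1))
for a in sys.argv[1:]:
    x,y,z,w=map(float,a.split(","));G=Ro.from_euler("xyz",[180,0,w],degrees=True)
    print(a,np.round((R.inv()*G).as_rotvec(degrees=True)/5,2).tolist(),np.round(R.inv().apply(np.array([x,y,z])-s["eef_pos"])/.04,2).tolist())
E
python3 h.py .442,.2467,.15,-4.2
```

```text
t 0.5 p [ 0.2441 -0.4929  0.1897] r [-180.      0.     26.34] w 0.0933 g 0.0
.442,.2467,.15,-4.2 [-0.0, 0.0, 6.11] [12.64, -14.37, 0.99]
```

Emit:
apply_moves:
  increments:
    - [[0, 0, 6.11, 12.64, -14.37, 0, 1], [0, 0, 6.11, 12.64, -14.37, 0, 1], [0, 0, 6.11, 12.64, -14.37, 0, 1], [0, 0, 6.11, 12.64, -14.37, 0, 1], [0, 0, 6.11, 12.64, -14.37, 0, 1], [0, 0, 6.11, 12.64, -14.37, 0, 1], [0, 0, 6.11, 12.64, -14.37, 0, 1], [0, 0, 6.11, 12.64, -14.37, 0, 1], [0, 0, 6.11, 12.64, -14.37, 0, 1], [0, 0, 6.11, 12.64, -14.37, 0, 1], [0, 0, 6.11, 12.64, -14.37, 0, 1], [0, 0, 6.11, 12.64, -14.37, 0, 1]]
  squeeze: 30

```text
clock: 1.7
eef_pos: [0.3991, 0.0873, 0.1901]
eef_rot: [-180.0, -0.1, -4.2]
force: [1.2, -0.5, 0.1]
width: 0.0931
gripper_force: 0.0
```

```bash
python3 h.py .442,.2467,.12,-4.2
```

```text
t 1.7 p [0.3991 0.0873 0.1901] r [-1.7999e+02 -6.0000e-02 -4.1900e+00] w 0.0931 g 0.0
.442,.2467,.12,-4.2 [-0.0, -0.01, 0.0] [0.78, -4.05, 1.75]
```

Emit:
apply_moves:
  increments:
    - [[0, 0, 0, 0.78, -4.05, 0, 1], [0, 0, 0, 0.78, -4.05, 0, 1], [0, 0, 0, 0.78, -4.05, 0, 1], [0, 0, 0, 0.78, -4.05, 0.6, 1], [0, 0, 0, 0.78, -4.05, 1.2, 1], [0, 0, 0, 0.78, -4.05, 1.75, 1], [0, 0, 0, 0.78, -4.05, 1.75, 1], [0, 0, 0, 0.78, -4.05, 1.75, 1]]

```text
clock: 2.5
eef_pos: [0.442, 0.2444, 0.1203]
eef_rot: [180.0, 0.0, -4.2]
force: [0.5, -0.7, 1.1]
width: 0.0933
gripper_force: 0.0
```

```bash
python3 h.py .442,.2467,.051,-4.2
```

```text
t 2.5 p [0.442  0.2444 0.1203] r [180.     0.    -4.21] w 0.0933 g 0.0
.442,.2467,.051,-4.2 [0.0, 0.0, -0.0] [-0.01, -0.06, 1.73]
```

Emit:
apply_moves:
  increments:
    - [[0, 0, 0, -0.01, -0.06, 0.6, 1], [0, 0, 0, -0.01, -0.06, 1.1, 1], [0, 0, 0, -0.01, -0.06, 1.5, 1], [0, 0, 0, -0.01, -0.06, 1.73, 1], [0, 0, 0, -0.01, -0.06, 1.73, 0.8], [0, 0, 0, -0.01, -0.06, 1.73, 0.6], [0, 0, 0, -0.01, -0.06, 1.73, 0.5], [0, 0, 0, -0.01, -0.06, 1.73, 0.4], [0, 0, 0, -0.01, -0.06, 1.73, 0.3], [0, 0, 0, -0.01, -0.06, 1.73, 0.3], [0, 0, 0, -0.01, -0.06, 1.73, 0.3], [0, 0, 0, -0.01, -0.06, 1.73, 0.3]]

```text
clock: 3.7
eef_pos: [0.4417, 0.2468, 0.0506]
eef_rot: [-180.0, -0.0, -4.2]
force: [-0.1, 0.0, 0.3]
width: 0.0332
gripper_force: 0.0
```

```bash
python3 h.py .442,.2467,.16,-4.2
```

```text
t 3.7 p [0.4417 0.2468 0.0506] r [-180.     -0.     -4.21] w 0.0332 g 0.0
.442,.2467,.16,-4.2 [-0.0, -0.0, -0.0] [0.01, 0.0, -2.74]
```

```bash
python3 - <<'E'
from rig import *
import cv2,numpy as np
s=camera("scene")[80:200,220:380];t=camera("top")[190:310,120:280]
cv2.imwrite("pics/a1.png",cv2.resize(np.hstack([s,t]),(800,300),interpolation=cv2.INTER_CUBIC)[:,:,::-1])
print(get_state()["width"])
E
```

```text
0.02911200411248326
```

View pics/a1.png

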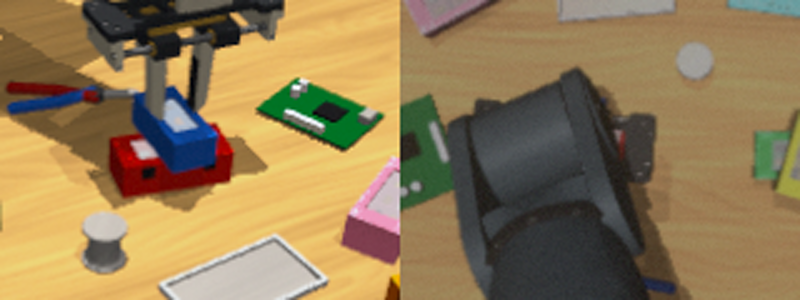

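The fingers closed past 48 mm, and in the scene view they appear behind (robot side of) the blue case. I'll project the TCP into the picture to check.

```bash
python3 - <<'E'
from fit import *
P=[(.4417,.2468,.0506),(.4417,.2468+.015,.0506),(.4417,.2468-.015,.0506),(.4417,.2468+.03,.12),(.4417,.2468-.03,.12)]
a=(proj("scene",P)-[220,80])*2.5
print(np.round(a))
c=camera("scene");ov=c[80:200,220:380];ov=cv2.resize(ov,(800,600),interpolation=cv2.INTER_CUBIC)
for q in a: cv2.circle(ov,tuple(int(v) for v in q*2),5,(255,0,255),1)
for p,d,z,col in(((.4419,.2467,-4.2),(.1,.048,.036),.04,(255,255,255)),((.4445,.244,-102.5),(.12,.056,.04),0,(0,255,255))):
    h=cv2.convexHull(((proj("scene",box(p,d,z))-[220,80])*5).astype(np.float32)).astype(np.int32);cv2.polylines(ov,[h],True,col,1)
cv2.imwrite("pics/a2.png",ov[:,:,::-1])
print(get_state()["joint_positions"])
E
```

```text
[[172. 134.]
 [184. 130.]
 [160. 137.]
 [202.  70.]
 [151.  84.]]
[2.39194135e+01 2.69060787e+01 1.07674766e+02 2.20582555e-03
 4.54262575e+01 1.18123855e+02]
```

View pics/a2.png

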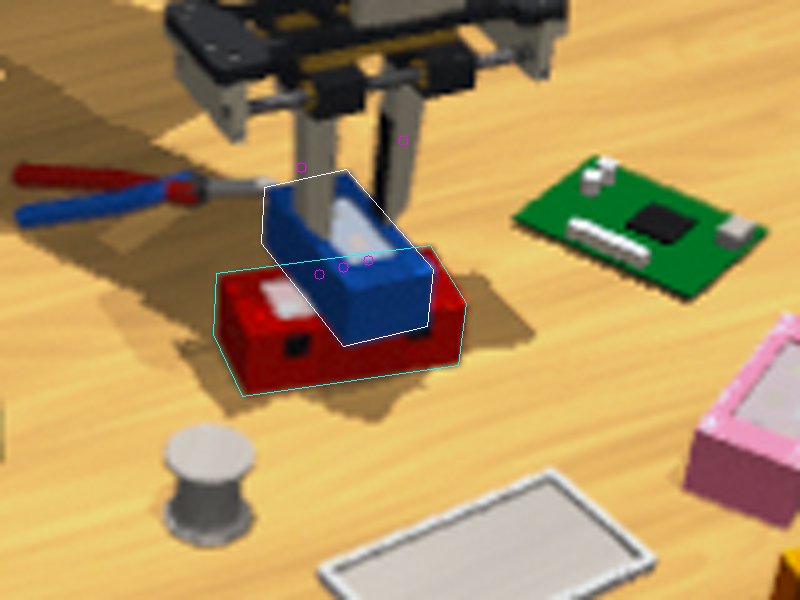

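The fingertips look to be over the blue lid at z ≈ 0.075, about 25 mm higher than the reported TCP. I'll lift clear and measure the tool offset.

Emit:
apply_moves:
  increments:
    - [[0, 0, 0, 0, 0, -0.5, 0.3], [0, 0, 0, 0, 0, -1, 0.0], [0, 0, 0, 0, 0, -1.5, 0.0], [0, 0, 0, 0, 0, -2, 0.0], [0, 0, 0, 0, 0, -2, 0.0], [0, 0, 0, 0, 0, -2, 0.0], [0, 0, 0, 0, 0, -2, 0.0], [0, 0, 0, 0, 0, -2, 0.0]]

```text
clock: 4.65
eef_pos: [0.4412, 0.2465, 0.1296]
eef_rot: [180.0, 0.1, -4.2]
force: [-0.3, 0.4, -0.4]
width: 0.0006
gripper_force: 0.0
```

```bash
cat > look.py <<'E'
import sys
from fit import *
s=get_state();p=s["eef_pos"];print(p,s["eef_rot"],s["width"])
u,v=proj("scene",[p])[0];x0,y0=int(u)-80,max(0,int(v)-75)
c=cv2.resize(camera("scene")[y0:y0+120,x0:x0+160],(800,600),interpolation=cv2.INTER_CUBIC)
for dz in(0,.019,.04,.06): cv2.circle(c,tuple(int(w) for w in (proj("scene",[p+[0,0,dz]])[0]-[x0,y0])*5),4,(255,0,255),1)
cv2.imwrite(sys.argv[1],c[:,:,::-1])
E
python3 look.py pics/a3.png
```

```text
[0.44117518 0.24653902 0.12956222] [ 1.79955097e+02  8.36605041e-02 -4.20620739e+00] 0.0005670729490841034
```

View pics/a3.png

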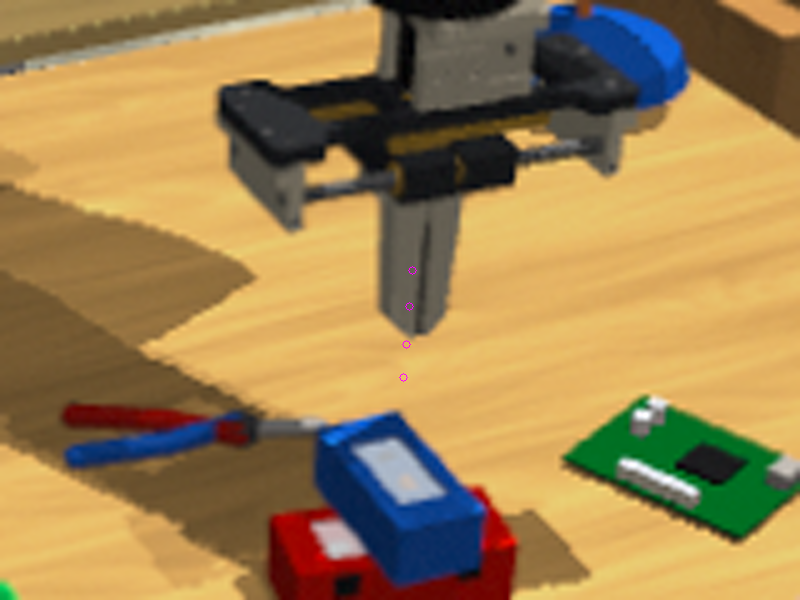

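The tip images at (415,335), against (403,377) for the reported TCP and (407,344) for 19 mm above it. So the real tips are about 24 mm above the reported TCP, and I'll command z = tip − 0.024. Retrying blue.

Emit:
apply_moves:
  increments:
    - [[0, 0, 0, 0.02, 0, 0, 1], [0, 0, 0, 0.02, 0, 0, 1], [0, 0, 0, 0.02, 0, 0, 1], [0, 0, 0, 0.02, 0, 0, 1], [0, 0, 0, 0.02, 0, 0, 1], [0, 0, 0, 0.02, 0, 0, 1], [0, 0, 0, 0.02, 0, 0, 1], [0, 0, 0, 0.02, 0, 0.6, 1], [0, 0, 0, 0.02, 0, 1.2, 1], [0, 0, 0, 0.02, 0, 1.8, 1], [0, 0, 0, 0.02, 0, 2.2, 1], [0, 0, 0, 0.02, 0, 2.3, 1]]

```text
clock: 5.9
eef_pos: [0.4415, 0.2463, 0.0371]
eef_rot: [179.9, 0.1, -4.2]
force: [-0.2, 0.4, 0.2]
width: 0.0905
gripper_force: 0.0
```

Emit:
apply_moves:
  increments:
    - [[0, 0, 0, 0, 0, 0.18, 1], [0, 0, 0, 0, 0, 0.18, 0.8], [0, 0, 0, 0, 0, 0.18, 0.6], [0, 0, 0, 0, 0, 0.18, 0.5], [0, 0, 0, 0, 0, 0.18, 0.4], [0, 0, 0, 0, 0, 0.18, 0.3], [0, 0, 0, 0, 0, 0.18, 0.3], [0, 0, 0, 0, 0, 0.18, 0.3], [0, 0, 0, 0, 0, 0.18, 0.3], [0, 0, 0, 0, 0, 0.18, 0.3]]

```text
clock: 6.9
eef_pos: [0.4425, 0.2467, 0.0315]
eef_rot: [-180.0, -0.0, -4.2]
force: [-0.9, -0.8, 3.4]
width: 0.0476
gripper_force: 30.0
```

Emit:
apply_moves:
  increments:
    - [[0, 0, 0, 0, 0, -0.15, 0.3], [0, 0, 0, 0, 0, -0.45, 0.3], [0, 0, 0, 0, 0, -0.9, 0.3], [0, 0, 0, 0, 0, -1.5, 0.3], [0, 0, 0, 0, 0, -2.1, 0.3], [0, 0, 0, 0, 0, -2.5, 0.3], [0, 0, 0, 0, 0, -2.75, 0.3], [0, 0, 0, 0, 0, -2.8, 0.3]]

```text
clock: 7.7
eef_pos: [0.4429, 0.2469, 0.1447]
eef_rot: [-179.9, -0.1, -4.2]
force: [-0.3, 0.3, -2.1]
width: 0.0475
gripper_force: 30.0
```

```bash
python3 h.py .642,-.002,.14,83.1
```

```text
t 7.7 p [0.4429 0.2469 0.1447] r [-1.7995e+02 -1.0000e-01 -4.2100e+00] w 0.0475 g 30.0
.642,-.002,.14,83.1 [0.01, -0.02, -17.46] [5.42, 5.84, 0.12]
```

Emit:
apply_moves:
  increments:
    - [[0, 0, -0.5, 0.16, 0.18, 0, 0.3], [0, 0, -1.7, 0.5, 0.55, 0, 0.3], [0, 0, -3.2, 1.0, 1.1, 0, 0.3], [0, 0, -4.8, 1.5, 1.6, 0, 0.3], [0, 0, -6.4, 2.0, 2.2, 0, 0.3], [0, 0, -8.0, 2.5, 2.7, 0, 0.3], [0, 0, -9.6, 3.0, 3.2, 0, 0.3], [0, 0, -11.2, 3.5, 3.8, 0, 0.3], [0, 0, -12.8, 4.0, 4.3, 0, 0.3], [0, 0, -14.4, 4.5, 4.9, 0, 0.3], [0, 0, -15.9, 5.0, 5.4, 0, 0.3], [0, 0, -17.0, 5.3, 5.7, 0, 0.3]]

```text
clock: 8.9
eef_pos: [0.6377, 0.0021, 0.1422]
eef_rot: [-179.9, 0.0, 81.0]
force: [-0.2, 0.5, -0.8]
width: 0.0476
gripper_force: 30.0
```

```bash
python3 h.py .642,-.002,.04,83.1
```

```text
t 8.9 p [0.6377 0.0021 0.1422] r [-1.7993e+02  2.0000e-02  8.1030e+01] w 0.0476 g 30.0
.642,-.002,.04,83.1 [-0.01, 0.0, -0.41] [-0.08, 0.13, 2.56]
```

Emit:
apply_moves:
  increments:
    - [[0, 0, -0.41, -0.08, 0.13, 0, 0.3], [0, 0, -0.41, -0.08, 0.13, 0.3, 0.3], [0, 0, -0.41, -0.08, 0.13, 0.8, 0.3], [0, 0, -0.41, -0.08, 0.13, 1.4, 0.3], [0, 0, -0.41, -0.08, 0.13, 2.0, 0.3], [0, 0, -0.41, -0.08, 0.13, 2.6, 0.3], [0, 0, -0.41, -0.08, 0.13, 3.0, 0.3], [0, 0, -0.41, -0.08, 0.13, 3.3, 0.3], [0, 0, -0.41, -0.08, 0.13, 3.5, 0.3], [0, 0, -0.41, -0.08, 0.13, 3.56, 0.3], [0, 0, -0.41, -0.08, 0.13, 3.6, 0.3], [0, 0, -0.41, -0.08, 0.13, 3.6, 0.3]]

```text
clock: 10.1
eef_pos: [0.6421, -0.0002, -0.0001]
eef_rot: [179.9, -0.0, 82.8]
force: [-0.5, 0.4, -1.6]
width: 0.0475
gripper_force: 30.0
```

Lower slowly until the force rises.

Emit:
apply_moves:
  increments:
    - [[0, 0, 0, 0, 0, 0.05, 0.3], [0, 0, 0, 0, 0, 0.1, 0.3], [0, 0, 0, 0, 0, 0.13, 0.3], [0, 0, 0, 0, 0, 0.14, 0.3], [0, 0, 0, 0, 0, 0.14, 0.3], [0, 0, 0, 0, 0, 0.14, 0.3]]

```text
clock: 10.7
eef_pos: [0.6418, -0.0002, -0.0055]
eef_rot: [180.0, 0.0, 82.8]
force: [-3.6, 0.3, 6.2]
width: 0.0478
gripper_force: 30.0
```

Emit:
apply_moves:
  increments:
    - [[0, 0, 0, 0, 0, 0, 0.55], [0, 0, 0, 0, 0, 0, 0.65], [0, 0, 0, 0, 0, 0, 0.8], [0, 0, 0, 0, 0, 0, 1], [0, 0, 0, 0, 0, -0.1, 1], [0, 0, 0, 0, 0, -0.4, 1], [0, 0, 0, 0, 0, -1, 1], [0, 0, 0, 0, 0, -1.8, 1], [0, 0, 0, 0, 0, -2.6, 1], [0, 0, 0, 0, 0, -3.2, 1], [0, 0, 0, 0, 0, -3.4, 1]]

```text
clock: 11.8
eef_pos: [0.6431, -0.0003, 0.1335]
eef_rot: [179.7, -0.0, 82.8]
force: [1.1, 0.1, -0.2]
width: 0.0932
gripper_force: 0.0
```

```bash
cat > m1.py <<'E'
import sys
from fit import *
"""m1.py name:colour:L,W,H:z0:x,y,yaw[:cams] ... refit at guess"""
I={n:grab(n,3) for n in("top","scene")}
for a in sys.argv[1:]:
    k,c,d,z,p=a.split(":")[:5];d=tuple(map(float,d.split(",")));z=float(z);p=np.array(list(map(float,p.split(","))))
    V=[]
    for n,r in(("top",26),("scene",36)):
        u,v=proj(n,[(p[0],p[1],z+d[2]/2)])[0].astype(int);roi=(u-r,v-r,u+r,v+r);m=mask(I[n],c,roi)
        if m.sum()>80: V.append((n,m,roi))
    for W in ([V]+[[v] for v in V]):
        q,i=fit(W,d,z,p);print(k,[v[0] for v in W],np.round(q[:2],4).tolist(),round(q[2],1),np.round(i,3).tolist())
E
python3 h.py .4445,.244,.12,77.5; python3 m1.py blue:blue:.1,.048,.036:.003:.642,-.002,83 red:red:.12,.056,.04:0:.4445,.244,77.5
```

```text
t 11.8 p [ 6.431e-01 -3.000e-04  1.335e-01] r [ 1.7972e+02 -2.0000e-02  8.2840e+01] w 0.0932 g 0.0
.4445,.244,.12,77.5 [0.06, -0.01, 1.07] [5.44, -5.69, 0.31]
blue ['scene'] [0.6402, -0.0002] 82.0 [0.985]
blue ['scene'] [0.6402, -0.0002] 82.0 [0.985]
red ['top', 'scene'] [0.446, 0.2435] 78.2 [0.966, 0.634]
red ['top'] [0.4458, 0.2423] 78.1 [0.967]
red ['scene'] [0.4373, 0.2476] 72.5 [0.683]
```

Emit:
apply_moves:
  increments:
    - [[0.06, 0, 0.97, 5.44, -5.69, 0, 1], [0.06, 0, 0.97, 5.44, -5.69, 0, 1], [0.06, 0, 0.97, 5.44, -5.69, 0, 1], [0.06, 0, 0.97, 5.44, -5.69, 0, 1], [0.06, 0, 0.97, 5.44, -5.69, 0, 1], [0.06, 0, 0.97, 5.44, -5.69, 0, 1], [0.06, 0, 0.97, 5.44, -5.69, 0, 1], [0.06, 0, 0.97, 5.44, -5.69, 0, 1], [0.06, 0, 0.97, 5.44, -5.69, 0, 1]]

```text
clock: 13.0
eef_pos: [0.4435, 0.2435, 0.1294]
eef_rot: [-179.7, 0.0, 78.0]
force: [0.4, -0.1, -1.0]
width: 0.0931
gripper_force: 0.0
```

```bash
python3 h.py .4445,.2438,-.010,78
```

```text
t 13.0 p [0.4435 0.2435 0.1294] r [-1.7969e+02  4.0000e-02  7.8010e+01] w 0.0931 g 0.0
.4445,.2438,-.010,78 [-0.06, 0.01, 0.0] [0.01, 0.04, 3.48]
```

Emit:
apply_moves:
  increments:
    - [[-0.06, 0, 0, 0.01, 0.04, 0.5, 1], [-0.06, 0, 0, 0.01, 0.04, 1.2, 1], [-0.06, 0, 0, 0.01, 0.04, 2.0, 1], [-0.06, 0, 0, 0.01, 0.04, 2.7, 1], [-0.06, 0, 0, 0.01, 0.04, 3.2, 1], [-0.06, 0, 0, 0.01, 0.04, 3.4, 1], [-0.06, 0, 0, 0.01, 0.04, 3.48, 1], [-0.06, 0, 0, 0.01, 0.04, 3.48, 0.8], [-0.06, 0, 0, 0.01, 0.04, 3.48, 0.65], [-0.06, 0, 0, 0.01, 0.04, 3.48, 0.5], [-0.06, 0, 0, 0.01, 0.04, 3.48, 0.4], [-0.06, 0, 0, 0.01, 0.04, 3.48, 0.4]]

```text
clock: 14.2
eef_pos: [0.4442, 0.2444, -0.0091]
eef_rot: [180.0, -0.0, 78.0]
force: [-0.5, -0.5, -0.0]
width: 0.0577
gripper_force: 0.0
```

Emit:
apply_moves:
  increments:
    - [[0, 0, 0, 0, 0, 0, 0.4], [0, 0, 0, 0, 0, 0, 0.4], [0, 0, 0, 0, 0, -0.15, 0.4], [0, 0, 0, 0, 0, -0.45, 0.4], [0, 0, 0, 0, 0, -0.9, 0.4], [0, 0, 0, 0, 0, -1.5, 0.4], [0, 0, 0, 0, 0, -2.1, 0.4], [0, 0, 0, 0, 0, -2.6, 0.4], [0, 0, 0, 0, 0, -2.9, 0.4], [0, 0, 0, 0, 0, -3.0, 0.4]]

```text
clock: 15.2
eef_pos: [0.4444, 0.2444, 0.1119]
eef_rot: [179.9, -0.0, 78.0]
force: [-0.3, 0.1, -1.6]
width: 0.0555
gripper_force: 30.0
```

```bash
python3 h.py .6315,.218,.1,95.4
```

```text
t 15.2 p [0.4444 0.2444 0.1119] r [ 1.7991e+02 -5.0000e-02  7.8000e+01] w 0.0555 g 30.0
.6315,.218,.1,95.4 [0.02, -0.01, -3.48] [0.33, 4.71, 0.31]
```

Emit:
apply_moves:
  increments:
    - [[0, 0, -0.15, 0, 0.2, 0, 0.4], [0, 0, -0.5, 0, 0.6, 0, 0.4], [0, 0, -1.0, 0.1, 1.2, 0, 0.4], [0, 0, -1.5, 0.1, 1.9, 0, 0.4], [0, 0, -2.0, 0.2, 2.6, 0, 0.4], [0, 0, -2.5, 0.2, 3.3, 0, 0.4], [0, 0, -3.0, 0.3, 4.0, 0, 0.4], [0, 0, -3.3, 0.33, 4.4, 0, 0.4], [0, 0, -3.48, 0.33, 4.65, 0, 0.4], [0, 0, -3.48, 0.33, 4.71, 0, 0.4], [0, 0, -3.48, 0.33, 4.71, 0, 0.4]]

```text
clock: 16.3
eef_pos: [0.6305, 0.2178, 0.1098]
eef_rot: [-179.9, 0.0, 95.4]
force: [-0.2, -0.3, -1.4]
width: 0.0559
gripper_force: 30.0
```

```bash
python3 h.py .6315,.218,.0,95.4
```

```text
t 16.3 p [0.6305 0.2178 0.1098] r [-1.7992e+02  2.0000e-02  9.5370e+01] w 0.0559 g 30.0
.6315,.218,.0,95.4 [-0.02, 0.0, -0.01] [0.0, 0.03, 2.74]
```

Emit:
apply_moves:
  increments:
    - [[0, 0, 0, 0, 0.03, 0.2, 0.4], [0, 0, 0, 0, 0.03, 0.6, 0.4], [0, 0, 0, 0, 0.03, 1.1, 0.4], [0, 0, 0, 0, 0.03, 1.6, 0.4], [0, 0, 0, 0, 0.03, 2.1, 0.4], [0, 0, 0, 0, 0.03, 2.4, 0.4], [0, 0, 0, 0, 0.03, 2.6, 0.4], [0, 0, 0, 0, 0.03, 2.7, 0.4], [0, 0, 0, 0, 0.03, 2.76, 0.4], [0, 0, 0, 0, 0.03, 2.82, 0.4], [0, 0, 0, 0, 0.03, 2.87, 0.4], [0, 0, 0, 0, 0.03, 2.87, 0.4]]

```text
clock: 17.5
eef_pos: [0.6322, 0.2181, -0.0042]
eef_rot: [180.0, 0.0, 95.4]
force: [-0.3, 1.4, -2.0]
width: 0.0556
gripper_force: 30.0
```

Emit:
apply_moves:
  increments:
    - [[0, 0, 0, 0, 0, 0.03, 0.4], [0, 0, 0, 0, 0, 0.06, 0.4], [0, 0, 0, 0, 0, 0.08, 0.4], [0, 0, 0, 0, 0, 0.08, 0.4], [0, 0, 0, 0, 0, 0.08, 0.4]]

```text
clock: 18.0
eef_pos: [0.6324, 0.2181, -0.0061]
eef_rot: [180.0, 0.0, 95.4]
force: [-5.1, -1.2, 9.3]
width: 0.0554
gripper_force: 30.0
```

Contact made (9 N). Release and lift.

Emit:
apply_moves:
  increments:
    - [[0, 0, 0, 0, 0, 0, 0.64], [0, 0, 0, 0, 0, 0, 0.7], [0, 0, 0, 0, 0, 0, 0.85], [0, 0, 0, 0, 0, 0, 1], [0, 0, 0, 0, 0, -0.1, 1], [0, 0, 0, 0, 0, -0.4, 1], [0, 0, 0, 0, 0, -1, 1], [0, 0, 0, 0, 0, -1.8, 1], [0, 0, 0, 0, 0, -2.6, 1], [0, 0, 0, 0, 0, -3.2, 1], [0, 0, 0, 0, 0, -3.4, 1]]

```text
clock: 19.1
eef_pos: [0.6335, 0.2185, 0.1324]
eef_rot: [179.7, -0.0, 95.4]
force: [0.1, -0.7, 0.4]
width: 0.0928
gripper_force: 0.0
```

```bash
python3 h.py .4268,-.0173,.13,164; python3 m1.py red:red:.12,.056,.04:.003:.6315,.218,95 
```

```text
t 19.1 p [0.6335 0.2185 0.1324] r [ 1.7972e+02 -4.0000e-02  9.5400e+01] w 0.0928 g 0.0
.4268,-.0173,.13,164 [0.05, 0.03, -13.72] [-5.38, -5.7, 0.03]
red ['scene'] [0.6323, 0.2186] 95.0 [0.976]
red ['scene'] [0.6323, 0.2186] 95.0 [0.976]
```

Emit:
apply_moves:
  increments:
    - [[0, 0, -13.72, -5.38, -5.7, 0, 1], [0, 0, -13.72, -5.38, -5.7, 0, 1], [0, 0, -13.72, -5.38, -5.7, 0, 1], [0, 0, -13.72, -5.38, -5.7, 0, 1], [0, 0, -13.72, -5.38, -5.7, 0, 1], [0, 0, -13.72, -5.38, -5.7, 0, 1], [0, 0, -13.72, -5.38, -5.7, 0, 1], [0, 0, -13.72, -5.38, -5.7, 0, 1], [0, 0, -13.72, -5.38, -5.7, 0, 1], [0, 0, -13.72, -5.38, -5.7, 0, 1], [0, 0, -13.72, -5.38, -5.7, 0, 1]]

```text
clock: 20.5
eef_pos: [0.4255, -0.0173, 0.1283]
eef_rot: [-180.0, -0.0, 163.8]
force: [-0.3, -0.3, -0.1]
width: 0.0932
gripper_force: 0.0
```

```bash
python3 h.py .4268,-.0173,.031,164
```

```text
t 20.5 p [ 0.4255 -0.0173  0.1283] r [-1.7998e+02 -3.0000e-02  1.6384e+02] w 0.0932 g 0.0
.4268,-.0173,.031,164 [-0.0, -0.01, -0.03] [-0.03, 0.01, 2.43]
```

Emit:
apply_moves:
  increments:
    - [[0, 0, 0, -0.03, 0.01, 0.5, 1], [0, 0, 0, -0.03, 0.01, 1.1, 1], [0, 0, 0, -0.03, 0.01, 1.7, 1], [0, 0, 0, -0.03, 0.01, 2.2, 1], [0, 0, 0, -0.03, 0.01, 2.4, 1], [0, 0, 0, -0.03, 0.01, 2.43, 1], [0, 0, 0, -0.03, 0.01, 2.43, 0.8], [0, 0, 0, -0.03, 0.01, 2.43, 0.6], [0, 0, 0, -0.03, 0.01, 2.43, 0.5], [0, 0, 0, -0.03, 0.01, 2.43, 0.4], [0, 0, 0, -0.03, 0.01, 2.43, 0.3], [0, 0, 0, -0.03, 0.01, 2.43, 0.3]]

```text
clock: 21.7
eef_pos: [0.4268, -0.0176, 0.0315]
eef_rot: [-180.0, 0.0, 164.0]
force: [-0.9, 0.2, 0.1]
width: 0.0498
gripper_force: 0.0
```

Emit:
apply_moves:
  increments:
    - [[0, 0, 0, 0, 0, 0, 0.3], [0, 0, 0, 0, 0, 0, 0.3], [0, 0, 0, 0, 0, -0.15, 0.3], [0, 0, 0, 0, 0, -0.45, 0.3], [0, 0, 0, 0, 0, -0.9, 0.3], [0, 0, 0, 0, 0, -1.4, 0.3], [0, 0, 0, 0, 0, -1.8, 0.3], [0, 0, 0, 0, 0, -2.0, 0.3]]

```text
clock: 22.5
eef_pos: [0.4271, -0.0176, 0.1127]
eef_rot: [-180.0, 0.1, 164.0]
force: [-0.2, -0.4, -1.6]
width: 0.0477
gripper_force: 30.0
```

```bash
python3 h.py .669,-.2222,.11,89
```

```text
t 22.5 p [ 0.4271 -0.0176  0.1127] r [-1.80e+02  9.00e-02  1.64e+02] w 0.0477 g 30.0
.669,-.2222,.11,89 [0.01, 0.02, 15.0] [-7.22, -3.25, 0.08]
```

Emit:
apply_moves:
  increments:
    - [[0, 0, 0.4, -0.2, -0.08, 0, 0.3], [0, 0, 1.3, -0.6, -0.28, 0, 0.3], [0, 0, 2.6, -1.3, -0.56, 0, 0.3], [0, 0, 4.1, -2.0, -0.9, 0, 0.3], [0, 0, 5.6, -2.7, -1.2, 0, 0.3], [0, 0, 7.1, -3.4, -1.54, 0, 0.3], [0, 0, 8.6, -4.1, -1.86, 0, 0.3], [0, 0, 10.1, -4.9, -2.2, 0, 0.3], [0, 0, 11.6, -5.6, -2.5, 0, 0.3], [0, 0, 13.1, -6.3, -2.84, 0, 0.3], [0, 0, 14.4, -6.9, -3.1, 0, 0.3], [0, 0, 15.0, -7.22, -3.25, 0, 0.3]]

```text
clock: 23.7
eef_pos: [0.6693, -0.2239, 0.1093]
eef_rot: [-179.9, -0.0, 88.6]
force: [-0.9, -0.4, -0.8]
width: 0.0475
gripper_force: 30.0
```

```bash
python3 h.py .669,-.2222,-.005,89
```

```text
t 23.7 p [ 0.6693 -0.2239  0.1093] r [-1.7992e+02 -1.0000e-02  8.8600e+01] w 0.0475 g 30.0
.669,-.2222,-.005,89 [-0.02, -0.0, -0.08] [0.04, -0.0, 2.86]
```

Emit:
apply_moves:
  increments:
    - [[0, 0, -0.06, 0.03, 0, 0.2, 0.3], [0, 0, -0.06, 0.03, 0, 0.6, 0.3], [0, 0, -0.06, 0.03, 0, 1.1, 0.3], [0, 0, -0.06, 0.03, 0, 1.6, 0.3], [0, 0, -0.06, 0.03, 0, 2.1, 0.3], [0, 0, -0.06, 0.03, 0, 2.4, 0.3], [0, 0, -0.06, 0.03, 0, 2.6, 0.3], [0, 0, -0.06, 0.03, 0, 2.7, 0.3], [0, 0, -0.06, 0.03, 0, 2.75, 0.3], [0, 0, -0.06, 0.03, 0, 2.8, 0.3], [0, 0, -0.06, 0.03, 0, 2.83, 0.3], [0, 0, -0.06, 0.03, 0, 2.83, 0.3]]

```text
clock: 24.9
eef_pos: [0.6686, -0.221, -0.0016]
eef_rot: [180.0, 0.0, 89.3]
force: [-1.1, -1.0, -1.9]
width: 0.0478
gripper_force: 30.0
```

Emit:
apply_moves:
  increments:
    - [[0, 0, 0, 0, 0, 0.04, 0.3], [0, 0, 0, 0, 0, 0.08, 0.3], [0, 0, 0, 0, 0, 0.11, 0.3], [0, 0, 0, 0, 0, 0.12, 0.3], [0, 0, 0, 0, 0, 0.12, 0.3]]

```text
clock: 25.4
eef_pos: [0.6685, -0.221, -0.0054]
eef_rot: [180.0, 0.0, 89.3]
force: [-5.3, 1.3, 9.1]
width: 0.0477
gripper_force: 30.0
```

Emit:
apply_moves:
  increments:
    - [[0, 0, 0, 0, 0, 0, 0.56], [0, 0, 0, 0, 0, 0, 0.65], [0, 0, 0, 0, 0, 0, 0.8], [0, 0, 0, 0, 0, 0, 1], [0, 0, 0, 0, 0, -0.1, 1], [0, 0, 0, 0, 0, -0.4, 1], [0, 0, 0, 0, 0, -1, 1], [0, 0, 0, 0, 0, -1.8, 1], [0, 0, 0, 0, 0, -2.6, 1], [0, 0, 0, 0, 0, -3.2, 1], [0, 0, 0, 0, 0, -3.4, 1]]

```text
clock: 26.5
eef_pos: [0.6698, -0.2214, 0.1335]
eef_rot: [179.7, 0.1, 89.3]
force: [-0.2, 0.1, -0.0]
width: 0.0931
gripper_force: 0.0
```

```bash
python3 m1.py yellow:yellow:.1,.048,.036:.003:.669,-.2222,89 green:green:.12,.056,.04:0:.426,-.0167,90;  python3 h.py .426,-.0167,.13,90
```

```text
yellow [] [0.669, -0.2222] 89.0 []
green ['top', 'scene'] [0.4264, -0.0169] 90.6 [0.955, 0.938]
green ['top'] [0.4269, -0.0169] 90.5 [0.958]
green ['scene'] [0.4232, -0.0161] 90.0 [0.979]
t 26.8 p [ 0.6678 -0.2207  0.1278] r [-1.7987e+02 -4.0000e-02  8.9290e+01] w 0.093 g 0.0
.426,-.0167,.13,90 [-0.03, -0.01, -0.14] [5.02, -6.11, -0.04]
  return _methods._mean(a, axis=axis, dtype=dtype,
  ret = ret.dtype.type(ret / rcount)
```

Emit:
apply_moves:
  increments:
    - [[0, 0, -0.14, 5.02, -6.11, 0, 1], [0, 0, -0.14, 5.02, -6.11, 0, 1], [0, 0, -0.14, 5.02, -6.11, 0, 1], [0, 0, -0.14, 5.02, -6.11, 0, 1], [0, 0, -0.14, 5.02, -6.11, 0, 1], [0, 0, -0.14, 5.02, -6.11, 0, 1], [0, 0, -0.14, 5.02, -6.11, 0, 1], [0, 0, -0.14, 5.02, -6.11, 0, 1], [0, 0, -0.14, 5.02, -6.11, 0, 1], [0, 0, -0.14, 5.02, -6.11, 0, 1]]

```text
clock: 27.8
eef_pos: [0.4275, -0.0178, 0.1292]
eef_rot: [180.0, 0.0, 90.0]
force: [-0.7, -0.6, 0.4]
width: 0.0929
gripper_force: 0.0
```

```bash
python3 h.py .426,-.0166,-.010,90.2
```

```text
t 27.8 p [ 0.4275 -0.0178  0.1292] r [1.800e+02 2.000e-02 8.996e+01] w 0.0929 g 0.0
.426,-.0166,-.010,90.2 [0.0, 0.0, -0.05] [0.03, -0.04, 3.48]
```

Emit:
apply_moves:
  increments:
    - [[0, 0, -0.05, 0.03, -0.04, 0.5, 1], [0, 0, -0.05, 0.03, -0.04, 1.2, 1], [0, 0, -0.05, 0.03, -0.04, 2.0, 1], [0, 0, -0.05, 0.03, -0.04, 2.7, 1], [0, 0, -0.05, 0.03, -0.04, 3.2, 1], [0, 0, -0.05, 0.03, -0.04, 3.4, 1], [0, 0, -0.05, 0.03, -0.04, 3.48, 1], [0, 0, -0.05, 0.03, -0.04, 3.48, 0.8], [0, 0, -0.05, 0.03, -0.04, 3.48, 0.65], [0, 0, -0.05, 0.03, -0.04, 3.48, 0.5], [0, 0, -0.05, 0.03, -0.04, 3.48, 0.4], [0, 0, -0.05, 0.03, -0.04, 3.48, 0.4]]

```text
clock: 29.0
eef_pos: [0.4252, -0.016, -0.0095]
eef_rot: [180.0, 0.0, 90.3]
force: [-0.1, 0.5, -0.4]
width: 0.0579
gripper_force: 0.0
```

Emit:
apply_moves:
  increments:
    - [[0, 0, 0, 0, 0, 0, 0.4], [0, 0, 0, 0, 0, 0, 0.4], [0, 0, 0, 0, 0, -0.15, 0.4], [0, 0, 0, 0, 0, -0.45, 0.4], [0, 0, 0, 0, 0, -0.9, 0.4], [0, 0, 0, 0, 0, -1.5, 0.4], [0, 0, 0, 0, 0, -2.1, 0.4], [0, 0, 0, 0, 0, -2.6, 0.4], [0, 0, 0, 0, 0, -2.9, 0.4], [0, 0, 0, 0, 0, -3.0, 0.4]]

```text
clock: 30.0
eef_pos: [0.4253, -0.016, 0.1114]
eef_rot: [179.9, 0.0, 90.2]
force: [-0.1, -0.2, -2.7]
width: 0.0559
gripper_force: 30.0
```

```bash
python3 h.py .437,-.2145,.11,104.2
```

```text
t 30.0 p [ 0.4253 -0.016   0.1114] r [1.7991e+02 3.0000e-02 9.0250e+01] w 0.0559 g 30.0
.437,-.2145,.11,104.2 [0.02, 0.01, -2.79] [-4.96, 0.27, 0.04]
```

Emit:
apply_moves:
  increments:
    - [[0, 0, -0.1, -0.2, 0, 0, 0.4], [0, 0, -0.4, -0.6, 0, 0, 0.4], [0, 0, -0.7, -1.2, 0.1, 0, 0.4], [0, 0, -1.1, -1.9, 0.1, 0, 0.4], [0, 0, -1.5, -2.6, 0.15, 0, 0.4], [0, 0, -1.9, -3.3, 0.2, 0, 0.4], [0, 0, -2.3, -4.0, 0.2, 0, 0.4], [0, 0, -2.6, -4.5, 0.25, 0, 0.4], [0, 0, -2.79, -4.85, 0.27, 0, 0.4], [0, 0, -2.79, -4.96, 0.27, 0, 0.4], [0, 0, -2.79, -4.96, 0.27, 0, 0.4]]

```text
clock: 31.1
eef_pos: [0.436, -0.2145, 0.1095]
eef_rot: [-179.9, -0.0, 104.1]
force: [-0.1, 1.2, -1.9]
width: 0.0555
gripper_force: 30.0
```

```bash
python3 h.py .437,-.2145,-.005,104.2
```

```text
t 31.1 p [ 0.436  -0.2145  0.1095] r [-1.7994e+02 -5.0000e-02  1.0412e+02] w 0.0555 g 30.0
.437,-.2145,-.005,104.2 [-0.01, -0.01, -0.02] [-0.01, 0.03, 2.86]
```

Emit:
apply_moves:
  increments:
    - [[0, 0, -0.02, -0.01, 0.02, 0.2, 0.4], [0, 0, -0.02, -0.01, 0.02, 0.6, 0.4], [0, 0, -0.02, -0.01, 0.02, 1.1, 0.4], [0, 0, -0.02, -0.01, 0.02, 1.6, 0.4], [0, 0, -0.02, -0.01, 0.02, 2.1, 0.4], [0, 0, -0.02, -0.01, 0.02, 2.4, 0.4], [0, 0, -0.02, -0.01, 0.02, 2.6, 0.4], [0, 0, -0.02, -0.01, 0.02, 2.7, 0.4], [0, 0, -0.02, -0.01, 0.02, 2.76, 0.4], [0, 0, -0.02, -0.01, 0.02, 2.81, 0.4], [0, 0, -0.02, -0.01, 0.02, 2.84, 0.4], [0, 0, -0.02, -0.01, 0.02, 2.84, 0.4]]

```text
clock: 32.3
eef_pos: [0.4376, -0.2146, -0.0032]
eef_rot: [180.0, 0.0, 104.3]
force: [-0.3, 0.6, -2.4]
width: 0.0557
gripper_force: 30.0
```

Emit:
apply_moves:
  increments:
    - [[0, 0, 0, 0, 0, 0.03, 0.4], [0, 0, 0, 0, 0, 0.06, 0.4], [0, 0, 0, 0, 0, 0.09, 0.4], [0, 0, 0, 0, 0, 0.1, 0.4], [0, 0, 0, 0, 0, 0.1, 0.4]]

```text
clock: 32.8
eef_pos: [0.4376, -0.2146, -0.0065]
eef_rot: [180.0, 0.0, 104.3]
force: [-5.0, 1.9, 12.7]
width: 0.0559
gripper_force: 30.0
```

Emit:
apply_moves:
  increments:
    - [[0, 0, 0, 0, 0, 0, 0.64], [0, 0, 0, 0, 0, 0, 0.7], [0, 0, 0, 0, 0, 0, 0.85], [0, 0, 0, 0, 0, 0, 1], [0, 0, 0, 0, 0, -0.1, 1], [0, 0, 0, 0, 0, -0.4, 1], [0, 0, 0, 0, 0, -1, 1], [0, 0, 0, 0, 0, -1.8, 1], [0, 0, 0, 0, 0, -2.6, 1], [0, 0, 0, 0, 0, -3.2, 1], [0, 0, 0, 0, 0, -3.4, 1], [0, 0, 0, 0, 0, -3.4, 1]]

```text
clock: 34.0
eef_pos: [0.4379, -0.2147, 0.1297]
eef_rot: [179.9, 0.1, 104.3]
force: [0.3, 0.5, -0.2]
width: 0.0927
gripper_force: 0.0
```

```bash
python3 m1.py blue:blue:.1,.048,.036:.003:.642,-.002,83;  python3 h.py .642,-.001,.13,82.5
```

```text
blue ['top', 'scene'] [0.6439, -0.0018] 82.9 [0.904, 0.899]
blue ['top'] [0.6456, -0.0026] 85.2 [0.924]
blue ['scene'] [0.6398, -0.0006] 82.9 [0.965]
t 34.3 p [ 0.4371 -0.2142  0.1277] r [-1.7992e+02 -6.0000e-02  1.0429e+02] w 0.093 g 0.0
.642,-.001,.13,82.5 [-0.02, -0.01, 4.36] [3.9, 6.28, -0.06]
```

Emit:
apply_moves:
  increments:
    - [[0, 0, 4.3, 3.9, 6.28, 0, 1], [0, 0, 4.3, 3.9, 6.28, 0, 1], [0, 0, 4.3, 3.9, 6.28, 0, 1], [0, 0, 4.3, 3.9, 6.28, 0, 1], [0, 0, 4.3, 3.9, 6.28, 0, 1], [0, 0, 4.3, 3.9, 6.28, 0, 1], [0, 0, 4.3, 3.9, 6.28, 0, 1], [0, 0, 4.3, 3.9, 6.28, 0, 1], [0, 0, 4.3, 3.9, 6.28, 0, 1], [0, 0, 4.3, 3.9, 6.28, 0, 1]]

```text
clock: 35.3
eef_pos: [0.6417, -0.0025, 0.1285]
eef_rot: [-180.0, 0.0, 82.7]
force: [0.2, -0.7, 0.4]
width: 0.0929
gripper_force: 0.0
```

```bash
python3 h.py .642,-.0012,-.005,82.8
```

```text
t 35.3 p [ 0.6417 -0.0025  0.1285] r [-1.7997e+02  2.0000e-02  8.2720e+01] w 0.0929 g 0.0
.642,-.0012,-.005,82.8 [-0.01, 0.0, -0.02] [0.03, 0.01, 3.34]
```

Emit:
apply_moves:
  increments:
    - [[0, 0, -0.02, 0.03, 0.01, 0.5, 1], [0, 0, -0.02, 0.03, 0.01, 1.2, 1], [0, 0, -0.02, 0.03, 0.01, 2.0, 1], [0, 0, -0.02, 0.03, 0.01, 2.7, 1], [0, 0, -0.02, 0.03, 0.01, 3.1, 1], [0, 0, -0.02, 0.03, 0.01, 3.3, 1], [0, 0, -0.02, 0.03, 0.01, 3.34, 1], [0, 0, -0.02, 0.03, 0.01, 3.34, 0.8], [0, 0, -0.02, 0.03, 0.01, 3.34, 0.6], [0, 0, -0.02, 0.03, 0.01, 3.34, 0.5], [0, 0, -0.02, 0.03, 0.01, 3.34, 0.4], [0, 0, -0.02, 0.03, 0.01, 3.34, 0.3]]

```text
clock: 36.5
eef_pos: [0.6431, -0.0001, -0.0047]
eef_rot: [180.0, 0.0, 82.9]
force: [0.2, 0.9, -0.3]
width: 0.0577
gripper_force: 0.0
```

Emit:
apply_moves:
  increments:
    - [[0, 0, 0, 0, 0, 0, 0.3], [0, 0, 0, 0, 0, 0, 0.3], [0, 0, 0, 0, 0, 0, 0.3], [0, 0, 0, 0, 0, -0.15, 0.3], [0, 0, 0, 0, 0, -0.45, 0.3], [0, 0, 0, 0, 0, -0.9, 0.3], [0, 0, 0, 0, 0, -1.5, 0.3], [0, 0, 0, 0, 0, -2.1, 0.3], [0, 0, 0, 0, 0, -2.7, 0.3], [0, 0, 0, 0, 0, -3.1, 0.3], [0, 0, 0, 0, 0, -3.2, 0.3], [0, 0, 0, 0, 0, -3.2, 0.3]]

```text
clock: 37.7
eef_pos: [0.6431, -0.0002, 0.1237]
eef_rot: [179.9, 0.0, 82.9]
force: [-0.5, -0.1, -2.1]
width: 0.0478
gripper_force: 30.0
```

```bash
python3 h.py .4376,-.2146,.12,104.3; python3 - <<'E'
from fit import *
# measured centre of the green case: project expected lid, save enlarged crops of all placed cases
T,S=grab("top",3),grab("scene",3);np.save("T1.npy",T);np.save("S1.npy",S)
L=[((.4376,-.2146,104.3),(.12,.056,.04)),((.6685,-.221,89.3),(.1,.048,.036)),((.6324,.2181,95.4),(.12,.056,.04))]
L=[(p,d) for p,d in L]
out=[]
for p,d in L:
    row=[]
    for n,im,r in(("top",T,34),("scene",S,40)):
        u,v=proj(n,[(p[0],p[1],.02)])[0].astype(int);x0,y0=u-r,v-r
        c=cv2.resize(im[y0:v+r,x0:u+r],(300,300),interpolation=cv2.INTER_CUBIC);k=300/(2*r)
        P=box(p,d,.003)
        for q in(P[4:],): cv2.polylines(c,[np.round(cv2.convexHull(((proj(n,q)-[x0,y0]+.5)*k).astype(np.float32))).astype(np.int32)],True,(255,0,255),1)
        row.append(c)
    out.append(np.vstack(row))
cv2.imwrite("pics/chk.png",cv2.resize(np.hstack(out),(800,533))[:,:,::-1])
E
```

```text
t 37.7 p [ 6.431e-01 -2.000e-04  1.237e-01] r [1.7993e+02 1.0000e-02 8.2890e+01] w 0.0478 g 30.0
.4376,-.2146,.12,104.3 [0.01, 0.0, -4.28] [-5.95, -4.44, 0.09]
```

View pics/chk.png

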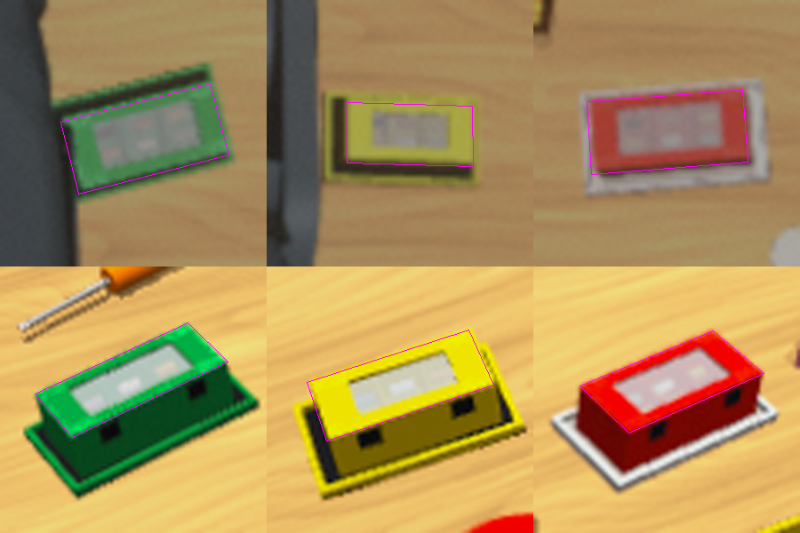

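Red, yellow and green all lie inside their rims, and the green lid outline matches the arm pose. Now carry blue over green.

Emit:
apply_moves:
  increments:
    - [[0, 0, -0.1, -0.2, -0.15, 0, 0.3], [0, 0, -0.4, -0.6, -0.45, 0, 0.3], [0, 0, -0.9, -1.2, -0.9, 0, 0.3], [0, 0, -1.4, -1.9, -1.4, 0, 0.3], [0, 0, -1.9, -2.6, -1.95, 0, 0.3], [0, 0, -2.4, -3.3, -2.5, 0, 0.3], [0, 0, -2.9, -4.0, -3.0, 0, 0.3], [0, 0, -3.4, -4.7, -3.5, 0, 0.3], [0, 0, -3.9, -5.4, -4.0, 0, 0.3], [0, 0, -4.2, -5.8, -4.3, 0, 0.3], [0, 0, -4.28, -5.95, -4.44, 0, 0.3], [0, 0, -4.28, -5.95, -4.44, 0, 0.3]]

```text
clock: 39.2
eef_pos: [0.4366, -0.2147, 0.1231]
eef_rot: [-180.0, 0.0, 104.2]
force: [0.2, 0.1, -1.0]
width: 0.0478
gripper_force: 30.0
```

```bash
python3 h.py .4376,-.2146,.06,104.3
```

```text
t 39.2 p [ 0.4366 -0.2147  0.1231] r [-1.7999e+02  1.0000e-02  1.0420e+02] w 0.0478 g 30.0
.4376,-.2146,.06,104.3 [-0.0, 0.0, -0.02] [-0.0, 0.02, 1.58]
```

Emit:
apply_moves:
  increments:
    - [[0, 0, -0.02, 0, 0.02, 0.3, 0.3], [0, 0, -0.02, 0, 0.02, 0.8, 0.3], [0, 0, -0.02, 0, 0.02, 1.3, 0.3], [0, 0, -0.02, 0, 0.02, 1.7, 0.3], [0, 0, -0.02, 0, 0.02, 1.9, 0.3], [0, 0, -0.02, 0, 0.02, 2.0, 0.3], [0, 0, -0.02, 0, 0.02, 2.05, 0.3], [0, 0, -0.02, 0, 0.02, 2.05, 0.3], [0, 0, -0.02, 0, 0.02, 2.05, 0.3]]

```text
clock: 40.1
eef_pos: [0.4384, -0.2143, 0.0415]
eef_rot: [180.0, 0.0, 104.4]
force: [-0.5, 0.3, -0.8]
width: 0.0477
gripper_force: 30.0
```

```bash
python3 h.py .4376,-.2146,.035,104.3
```

```text
t 40.1 p [ 0.4384 -0.2143  0.0415] r [1.7997e+02 5.0000e-02 1.0440e+02] w 0.0477 g 30.0
.4376,-.2146,.035,104.3 [0.01, 0.01, 0.02] [-0.0, -0.02, 0.16]
```

Emit:
apply_moves:
  increments:
    - [[0, 0, 0.02, 0, -0.02, 0.04, 0.3], [0, 0, 0.02, 0, -0.02, 0.08, 0.3], [0, 0, 0.02, 0, -0.02, 0.12, 0.3], [0, 0, 0.02, 0, -0.02, 0.15, 0.3], [0, 0, 0.02, 0, -0.02, 0.16, 0.3], [0, 0, 0.02, 0, -0.02, 0.16, 0.3]]

```text
clock: 40.7
eef_pos: [0.4372, -0.2144, 0.035]
eef_rot: [-180.0, 0.0, 104.3]
force: [-2.2, 2.3, 6.3]
width: 0.0478
gripper_force: 30.0
```

Contact at the expected height. Release, lift and move clear.

Emit:
apply_moves:
  increments:
    - [[0, 0, 0, 0, 0, 0, 0.56], [0, 0, 0, 0, 0, 0, 0.65], [0, 0, 0, 0, 0, 0, 0.8], [0, 0, 0, 0, 0, 0, 1], [0, 0, 0, 0, 0, -0.1, 1], [0, 0, 0, 0, 0, -0.4, 1], [0, 0, 0, 0, 0, -1, 1], [0, 0, 0, 0, 0, -1.8, 1], [0, 0, 0, 0, 0, -2.6, 1], [0, 0, 0, 0, 0, -3.2, 1], [0, 0, 0, 0, 0, -3.4, 1], [0, 0, 0, 0, 0, -3.4, 1]]

```text
clock: 41.9
eef_pos: [0.4376, -0.2146, 0.1717]
eef_rot: [179.9, 0.1, 104.3]
force: [-0.3, -0.1, -0.5]
width: 0.0932
gripper_force: 0.0
```

Emit:
apply_moves:
  increments:
    - [[0, 0, 0, 5, 0, 0, 1], [0, 0, 0, 5, 0, 0, 1], [0, 0, 0, 5, 0, 0, 1], [0, 0, 0, 5, 0, 0, 1], [0, 0, 0, 5, 0, 0, 1], [0, 0, 0, 5, 0, 0, 1], [0, 0, 0, 5, 0, 0, 1]]

```text
clock: 42.6
eef_pos: [0.388, -0.0212, 0.1701]
eef_rot: [-179.9, -0.0, 104.3]
force: [-0.2, -0.5, 0.3]
width: 0.0929
gripper_force: 0.0
```

```bash
python3 m1.py blue:blue:.1,.048,.036:.043:.4375,-.2145,104.3; python3 - <<'E'
from rig import *
import cv2,numpy as np
s=camera("scene")[100:310,60:360];t=camera("top")[150:290,150:390]
cv2.imwrite("pics/fin.png",np.vstack([cv2.resize(s,(428,300)),cv2.resize(t,(428,300))])[:,:,::-1])
print(get_state()["eef_pos"])
E
```

```text
blue ['top', 'scene'] [0.4379, -0.2157] 103.6 [0.891, 0.943]
blue ['top'] [0.4401, -0.2198] 103.3 [0.922]
blue ['scene'] [0.4357, -0.2146] 104.5 [0.981]
[ 0.38792251 -0.02088246  0.17052102]
```

View pics/fin.png

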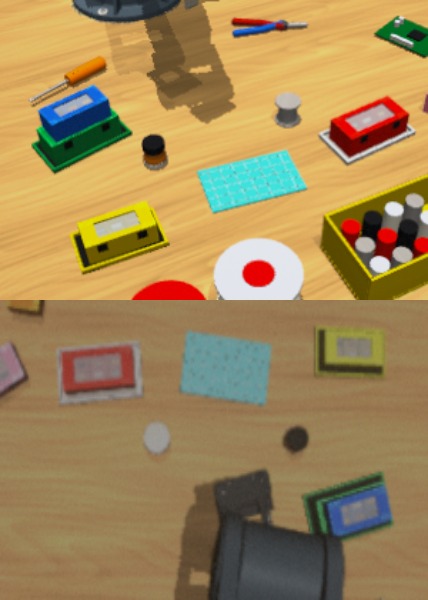

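The final view shows red, yellow and green in their trays, blue centred and aligned on green, and the spool and jar where they were.

```bash
python3 -c "
from rig import *
print(job_done())"
```

```text
the job is handed in; nothing more can be done
None
```

The job is handed in at about 43 s: red, yellow and green lie flat in their trays, blue is centred and aligned on green, and the spool and jar look untouched in the final picture.

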